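# Find the hidden release notch and pop the tube case

## Robot

A 6-joint arm with a two-finger parallel gripper is mounted at the origin on the work surface. World frame = base frame: x ahead of the robot, y to its left, z up, the work surface at z = 0. Lengths are in m, angles in rad, forces in N, time in s.
With the tool pointing down it reaches from about 0.35 to 0.85 m from the base axis. Payload 8.1 kg.
Tool frame: the origin (TCP) lies midway between the tips of the shut fingers; the grasp point (between the pads) lies robot.grip_point_offset behind it (robot.grip_point_offset is the distance from the TCP to the grasp point, in m); y points along the fingers, z is the direction in which the jaws open and shut, and the axes are right-handed (so a half turn about y gives the same grasp; the last joint's range is limited). The gripper opens to 93 mm and grips with 3 to 60 N. Pads are 15 mm wide; open, the fingers measure 128 mm over their backs; the gripper's body (75 mm by 188 mm) begins 65 mm behind the grasp point.
Start: joints at [1.083, 0.13, 1.488, -0, 1.523, -0.085], TCP at [0.235, 0.552, 0.219] pointing down, gripper open.
Joint ranges: [-2.96, 2.96], [-0.89, 2.26], [0.02, 2.5], [-1.34, 4.48], [0, 2.73], [-2.66, 2.66]. Speed limits (rad/s): [2.39, 2.39, 2.79, 3.14, 3.14, 3.14].

## Interface

Orientations are given as a unit quaternion [w, x, y, z].
In Python, from workcell import robot gives the robot as it stands.
- The arm moves only by the tool move_arm, never from a script. Its argument "increments" is a list of rows, each a list of 7 numbers: the opening, from 0 (shut) to 1 (fully open), then the shift along the tool's x, y, z in mm, then the turn, a rotation vector about the tool's x, y, z in rad. In form: [[jaw, dx, dy, dz, ax, ay, az], ...]. A call has 1 to 12 rows; each row is the pose to reach, as a shift and turn from the pose commanded when the call began, along the tool's axes at that moment; what a row does not reach only later rows make up. A row lasts 1/12 s, in which the tool goes at most 41.7 mm and 7.16 degrees, less where a joint would pass 70% of its speed; a pose out of reach is approached as far as the arm can. A call with a gripper value outside its range is refused whole. The fingers move at their own pace and stop on an object; the grip force is fixed at half the most. Time passes only in rows, so rows that repeat a pose let the fingers close. It gives the time, the measured TCP pose, the force and the opening at its end, in the units of the state.
- robot.get_state(): the state, without advancing time (a new reading comes with each control period).
- robot.grab_frame(name): name is "side" or "top" or "wrist"; returns a dict with "color" (384x512x3 uint8, blue, green, red), "range_z" (384x512 float32, m along the optical axis (not along the pixel's ray), 0 where there is no reading), "K" (3x3 intrinsics, pixels), "dist" ([k1, k2, p1, p2, k3] as OpenCV has them; the pictures are not rectified), "world_to_cam" (4x4, takes a point from world to camera coordinates); the wrist camera has in their place "tool_from_camera" (4x4, takes a point from camera to tool coordinates, whose origin is the TCP and whose axes are the tool frame's). Camera axes: x right, y up, looking along -z (the intrinsics and any distortion apply to the point x, -y, -z); pixel columns grow to the right and rows downward; lengths in m; the calibration is good to about 2 mm. A picture is of the moment at which its call begins: read the wrist's pose just before it.
- robot.sign_off(): hands the job in, once; it reports no verdict.
The state is a dict: "clock": time; "joint_positions": joint angles; "dq": joint speeds; "joint_torque": joint torques, N m; "position": TCP position; "tool_rot": TCP orientation; "wrist_force": force on the tool from outside, world axes, zero at the start; "wrist_torque": the same for the moment, N m; "grip_width": finger opening in m.
Only numpy, scipy, OpenCV 4.12 (cv2) and the standard library are available. Lean on these libraries where they do the work, as an engineer would, in place of code of your own. Each camera call takes 0.05 s, during which the arm holds its last target.

## Task

The lid of the tube case opens by a hidden release bar under the springy grey strip on its front ledge. Put closed fingertips on the strip right beside the blue left end cap, slide them along the strip towards the other end, lightly pressed, until they find the notch, then press the release bar inside the notch all the way down so that the lid rises, and take the hand away. Nothing is to be gripped or lifted: do not push or pull the lid itself, and leave the beaker, the dropper bottle and the test-tube rack where they stand.

Things in the scene. Friction and masses are not known exactly. Their poses are not given: they have to be found in the camera images.
- case: Cream case fixed to the bench, 260 (x) x 440 (y) x 85 mm high. Origin: centre of its underside; x points from its front (robot side) to its rear, y to its left, z up. Its front ledge carries the grey strip between two end caps, 125 to 220 mm either side of the middle, 89 mm high (4 mm above the strip); the left one (+y) is blue, the right one cream.
- strip: Grey strip, 40 mm wide (x), 250 mm long (y) between the end caps, 5 mm thick. Origin: on its top, on its middle line, midway between the caps, 108 mm in front of the case's origin, 85 mm above the bench; axes as the case's. The whole strip, on both sides of its notch, sinks on springs, at most 3 mm: about 1.5 N to start, 6 N at the bottom. Its pose does not show where the notch is.
- sweep_start (a point): Point on the strip's top, middle line, 21 mm right of the blue end cap: where the sweep starts. The notch is 60 mm long (y), cut through the strip's whole width, open to the front; its centre lies anywhere from 74 to 164 mm from here towards the other end (-y of the case). Over the notch closed fingertips no longer meet the strip: its upward push on them is gone.
- release (a joint): Downward travel of the darker grey release bar, m: 0 up, 0.008 fully down. The bar lies level below the whole strip and is reached only in the notch; its top is 8 mm below the strip's top (77 mm above the bench), 69 mm above the bench when fully down. 3 to 6 N moves it; it stays where it is left.
- lid (a joint): Opening of the case's flat teal lid, rad: 0 shut, 0.16 when the bar is fully down; linked to the bar, it rises with the bar's descent and stays up. Hinged at the rear; its front edge is 40 mm behind the strip's middle line, 85 mm high, and rises 32 mm. A fixed 85 mm high rim lies between strip and lid. It carries a black loop handle, 27 mm high.
- beaker: Empty glass beaker, 68 mm across, 90 mm high, loose, left of the case. Origin: centre of its underside.
- dropper: Amber dropper bottle with a red bulb, 34 mm across, 92 mm high, loose, in front of the case on the robot's side. Origin: centre of its underside.
- rack: Wooden test-tube rack with three tubes, 214 (x) x 85 (y) mm, 125 mm high with tubes, loose, right of the case. Origin: centre of its underside.

How it is judged:
On the way, in this order (a step that is already met when the one before it is completed fails the run):
1. fingertips touch the strip within 45 mm of the blue end cap (contact force between the fingers and strip above 0.3 N and y of the grasp point in the frame of strip above 0.08 m and value of joint release below 0.002 m), for 0.1 s.
2. fingertips touch the strip over 55 mm from the blue end cap (contact force between the fingers and strip above 0.3 N and y of the grasp point in the frame of strip below 0.07 m and value of joint release below 0.002 m), for 0.1 s.
3. fingertips in the notch press the release bar fully down (contact force between the fingers and release above 0.5 N and value of joint release above 0.007 m), for 0.1 s.
At the end, for the whole second after the job is handed in: The release bar stays down (at least 6.5 of 8 mm), the lid stands open and still (at least 0.125 rad), and beaker, dropper bottle and rack are within 20 mm of where they stood (value of joint release above 0.0065 m and value of joint lid above 0.125 rad and velocity of joint lid below 0.02 rad/s and distance of each of beaker, dropper, rack from where it was at the start of the episode below 0.02 m); the robot touches nothing.
It fails at once if the lid is pushed or pulled by the robot (over 3 N) (contact force between any of the arm, the fingers and lid above 3 N).
It fails at once if the beaker is moved, lifted or tipped (distance of beaker from where it was at the start of the episode above 0.02 m or angle between beaker's own z axis and vertical above 0.3 rad).
It fails at once if the dropper bottle is moved, lifted or tipped (distance of dropper from where it was at the start of the episode above 0.02 m or angle between dropper's own z axis and vertical above 0.3 rad).
It fails at once if the test-tube rack is moved, lifted or tipped (distance of rack from where it was at the start of the episode above 0.02 m or angle between rack's own z axis and vertical above 0.3 rad).
It fails at once if the strip is pressed hard (more than 30 N) (contact force between the fingers and strip above 30 N).
It also fails if it takes over 58 s, if anything falls off the work surface, if the arm or the gripper's body presses on something with over 40 N, if the wrist force passes 120 N, or if a joint passes its speed limit or range.

## Working session

There is one attempt and no reset: what is moved stays moved. The work goes in short steps, Python scripts to look and compute and a tool call to move; the robot and the scene stay as the last step left them, time stands still between calls to the robot, and variables do not carry over. Pictures are saved under pics/ and viewed, and the job is handed in when it is done.

Besides the shell and the picture viewer there is one more tool, called after "Emit:" as name(argument=value, ...) on one line, values as JSON. move_arm: Moves the arm, as the interface text tells. Its arguments: {"type":"object","properties":{"increments":{"type":"array"}},"required":["increments"]}

```bash
mkdir -p pics; python3 - <<'E'
from workcell import robot
import cv2,numpy as np
s=robot.get_state(); print(s, robot.grip_point_offset)
for n in ["top","side"]:
    f=robot.grab_frame(n); cv2.imwrite(f"pics/{n}0.png",f["color"]); np.savez(f"{n}0.npz",**f)
    print(n,f["K"],f["dist"],f["world_to_cam"])
E
```

```text
{'clock': 0.0, 'joint_positions': array([ 1.08258339e+00,  1.31159875e-01,  1.48926527e+00, -1.67437011e-05,
        1.52303436e+00, -8.54270872e-02]), 'dq': array([-0.00183649, -0.00133844,  0.0012472 , -0.00180742,  0.0008995 ,
       -0.00034299]), 'joint_torque': array([ 1.55712689e-03, -5.59861887e+01, -4.91751981e+01,  7.69927120e-02,
        3.57653957e-02, -1.06527025e-04]), 'position': array([0.23491713, 0.55146987, 0.21759594]), 'tool_rot': array([-0.69218039,  0.69344987, -0.14162632,  0.14126421]), 'wrist_force': array([-0.45088869, -0.40433429,  0.22243852]), 'wrist_torque': array([ 0.02404105, -0.01277682,  0.0071491 ]), 'grip_width': 0.09278763488898348} 0.0188
top [[378.09457539   0.         256.54974169]
 [  0.         378.09457539 193.39231003]
 [  0.           0.           1.        ]] [-0.01893448  0.          0.          0.          0.        ] [[-0.01681857 -0.99974411 -0.01512761  0.0584854 ]
 [ 0.98321153 -0.01928601  0.18144734 -0.57733715]
 [-0.18169266 -0.01182196  0.9832843  -1.01429715]
 [ 0.          0.          0.          1.        ]]
side [[403.65454903   0.         259.375999  ]
 [  0.         403.65454903 196.66716402]
 [  0.           0.           1.        ]] [0.02050048 0.         0.         0.         0.        ] [[ 0.91723416 -0.39768026 -0.02306308 -0.52440033]
 [ 0.21193275  0.43815347  0.87355941 -0.20659518]
 [-0.33729216 -0.80614636  0.4861708  -0.85810029]
 [ 0.          0.          0.          1.        ]]
```

View pics/top0.png

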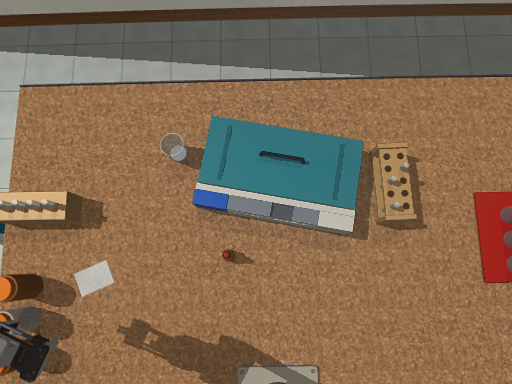

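View pics/side0.png

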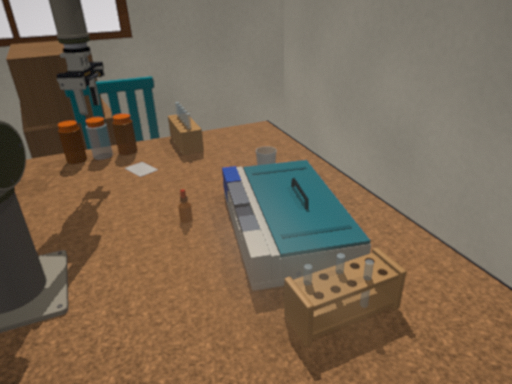

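The top view shows the case centred near (280,175), the blue cap at (211,201), a darker patch that is possibly the notch at (282,212), the dropper at (227,254), the beaker at (174,147) and the rack at (395,183).

```bash
cat > h.py <<'E'
import numpy as np,cv2
def backproj(f,w2c=None):
    Z=f["range_z"];h,w=Z.shape
    uu,vv=np.meshgrid(np.arange(w,dtype=float),np.arange(h,dtype=float))
    n=cv2.undistortPoints(np.stack([uu,vv],-1).reshape(-1,1,2),f["K"],f["dist"]).reshape(h,w,2)
    P=np.stack([n[...,0]*Z,-n[...,1]*Z,-Z],-1)
    T=np.linalg.inv(f["world_to_cam"] if w2c is None else w2c)
    return P@T[:3,:3].T+T[:3,3]
E
python3 - <<'E'
from h import *
f=dict(np.load("top0.npz"));W=backproj(f)
m=(f["range_z"]>0)&(abs(W[...,2]-.087)<.008)&(W[...,0]>.3)
n,l,st,c=cv2.connectedComponentsWithStats(m.astype(np.uint8)); 
k=l[175,250]; print(st[k],np.median(W[l==k][:,2]))
P=W[l==k][:,:2].astype(np.float32)
r=cv2.minAreaRect(P);print(r,cv2.boxPoints(r))
for p in [(211,201),(282,212),(250,207),(305,216),(340,221),(227,254),(395,183),(174,147),(228,196),(228,210),(319,224)]:print(p,W[p[1],p[0]].round(4))
c=f["color"][180:250,180:370];cv2.imwrite("pics/crop0.png",cv2.resize(c,None,fx=4,fy=4,interpolation=cv2.INTER_NEAREST))
# row profile of heights along strip
hsv=cv2.cvtColor(f["color"],cv2.COLOR_BGR2HSV)
b=(hsv[...,0]>105)&(hsv[...,0]<130)&(hsv[...,1]>150)&(W[...,0]>.3)&(W[...,2]>.08)
print("blue",b.sum(),cv2.boxPoints(cv2.minAreaRect(W[b][:,:2].astype(np.float32))),np.median(W[b][:,2]))
E
```

```text
[  192   116   172   116 13857] 0.08634915740946325
((0.6327393651008606, -0.015463203191757202), (0.44089746475219727, 0.26018378138542175), 78.80135345458984) [[ 0.46231085 -0.20644924]
 [ 0.7175407  -0.25697985]
 [ 0.8031679   0.17552283]
 [ 0.54793805  0.22605345]]
(211, 201) [0.5525 0.1714 0.0927]
(282, 212) [ 0.5209 -0.021   0.0764]
(250, 207) [0.5349 0.066  0.0869]
(305, 216) [ 0.5076 -0.0823  0.0859]
(340, 221) [ 0.4919 -0.1752  0.0891]
(227, 254) [0.4096 0.1283 0.093 ]
(395, 183) [ 0.5927 -0.3305  0.0911]
(174, 147) [0.735  0.2965 0.006 ]
(228, 196) [0.5661 0.1256 0.0883]
(228, 210) [0.5313 0.1281 0.0618]
(319, 224) [ 0.4851 -0.1188  0.0875]
blue 505 [[ 0.38433787  0.03534494]
 [ 0.44181484 -0.01621177]
 [ 0.6221039   0.1847799 ]
 [ 0.564627    0.23633662]] 0.09025917844679676
```

View pics/crop0.png

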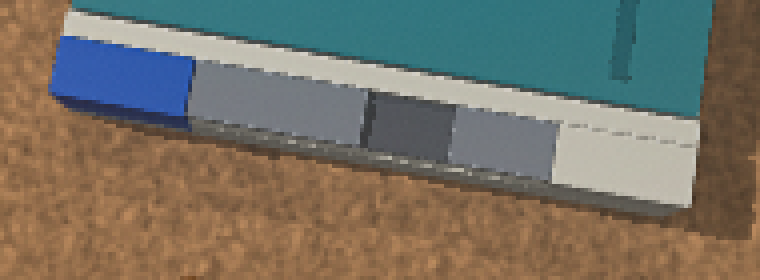

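```bash
cat >> h.py <<'E'
from scipy.spatial.transform import Rotation as Ro
YAW=np.arctan2(-.05053,.25523); C=np.array([.63274,-.01546])
ex=np.array([np.cos(YAW),np.sin(YAW),0]); ey=np.array([-ex[1],ex[0],0])
S=np.array([*C,0.085])-.108*ex
def R(s): q=s["tool_rot"]; return Ro.from_quat([q[1],q[2],q[3],q[0]])
def show(s):
    d=s["position"]-S
    F=s["wrist_force"]
    print("t%.2f"%s["clock"],"strip xyz mm",(1e3*np.array([d@ex,d@ey,d[2]])).round(1),"F",F.round(2),"Fy %.2f"%(F@ey),"grip",round(s["grip_width"],4))
def toolshift(s,tgt):  # strip coords mm -> tool shift mm
    p=S+1e-3*(tgt[0]*ex+tgt[1]*ey+np.array([0,0,tgt[2]]))
    return 1e3*R(s).inv().apply(p-s["position"])
E
python3 - <<'E'
from h import *
from workcell import robot
s=robot.get_state();print(R(s).as_matrix().round(3),S,np.degrees(YAW));show(s)
for sg in (1,-1):
    T=np.c_[sg*np.cross([0,0,-1],ey),[0,0,-1],sg*ey]
    rv=(R(s).inv()*Ro.from_matrix(T)).as_rotvec();print(sg,rv)
print(toolshift(s,[0,100,110]))
E
```

```text
[[ 0.92  -0.001  0.392]
 [-0.392 -0.001  0.92 ]
 [-0.    -1.    -0.002]] [0.5267963  0.00551455 0.085     ] -11.198509278679424
t0.10 strip xyz mm [-392.3  479.   132.7] F [0.42 0.59 0.56] Fy 0.66 grip 0.0927
1 [ 0.00160279 -0.207348   -0.00029989]
-1 [4.41556364e-04 2.93424369e+00 2.35995201e-03]
[ 461.9463512    23.13046008 -290.03433387]
```

Emit:
move_arm(increments=[[0,35,0,-22,0,-0.02,0],[0,70,0,-44,0,-0.04,0],[0,105,0,-66,0,-0.06,0],[0,140,0,-88,0,-0.08,0],[0,175,0,-110,0,-0.1,0],[0,210,0,-132,0,-0.12,0],[0,245,0,-154,0,-0.14,0],[0,280,0,-176,0,-0.16,0],[0,315,0,-198,0,-0.18,0],[0,350,0,-220,0.001,-0.2,0],[0,385,0,-242,0.0016,-0.2073,0],[0,400,0,-251,0.0016,-0.2073,0]])

```text
clock: 1.1
position: [0.5066, 0.16, 0.2182]
tool_rot: [-0.704, 0.704, -0.07, 0.07]
wrist_force: [0.5, 0.8, -0.5]
grip_width: 0.0179
```

```bash
python3 - <<'E'
from h import *
from workcell import robot
s=robot.get_state();show(s);print(R(s).as_matrix().round(3))
print((R(s).inv()*Ro.from_matrix(np.c_[np.cross([0,0,-1],ey),[0,0,-1],ey])).as_rotvec().round(4))
for t in ([0,100,110],[0,100,20]):print(toolshift(s,t).round(1))
E
```

```text
t1.10 strip xyz mm [-49.8 147.6 133.2] F [ 0.48  0.83 -0.49] Fy 0.90 grip 0.0179
[[ 0.98   0.001  0.197]
 [-0.197 -0.     0.98 ]
 [ 0.001 -1.     0.   ]]
[-0.     -0.0024  0.0007]
[ 49.9  23.3 -47.5]
[ 49.9 113.3 -47.5]
```

Emit:
move_arm(increments=[[0,17,0,-16,0,0,0],[0,34,10,-32,0,0,0],[0,50,20,-47,0,0,0],[0,50,40,-47,0,0,0],[0,50,60,-47,0,0,0],[0,50,80,-47,0,0,0],[0,50,100,-47,0,0,0],[0,50,108,-47,0,0,0],[0,50,108,-47,0,0,0]])

```text
clock: 1.85
position: [0.5426, 0.1084, 0.1076]
tool_rot: [0.704, -0.704, 0.071, -0.067]
wrist_force: [-0.6, 0.6, 0.4]
grip_width: 0.0005
```

```bash
python3 - <<'E'
from h import *
from workcell import robot
s=robot.get_state();show(s);print(toolshift(s,[0,100,0]).round(1))
f=robot.grab_frame("wrist");cv2.imwrite("pics/w1.png",f["color"])
f=robot.grab_frame("top");cv2.imwrite("pics/top1.png",np.vstack([cv2.resize(f["color"][150:250,170:370],None,fx=4,fy=4)]))
W=backproj(f)
T=f["tool_from_camera"] if "tool_from_camera" in f else None
s=robot.get_state();show(s)
E
```

```text
t1.85 strip xyz mm [ -4.5 104.   22.6] F [-0.65  0.6   0.42] Fy 0.46 grip 0.0005
[ 4.6 22.6 -4. ]
t1.95 strip xyz mm [ -2.4 104.7  26. ] F [ 0.2  -0.38  1.4 ] Fy -0.33 grip 0.0006
```

View pics/w1.png

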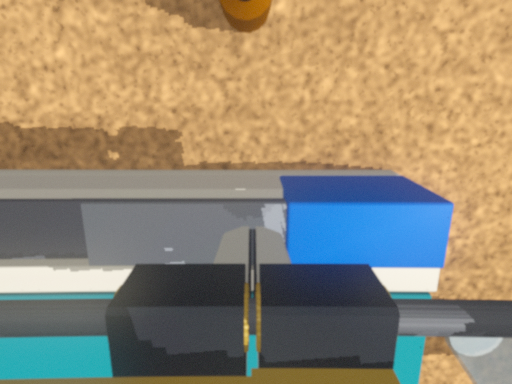

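View pics/top1.png

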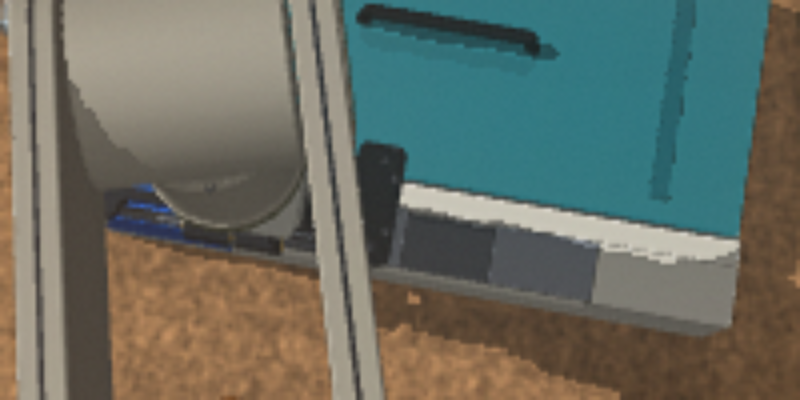

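The wrist view shows the shut fingertips near (252,240) over the strip. The blue cap edge is at (285,200) and the dark notch begins left of (82,230). This agrees with the pose I computed, so I'm going down.

Emit:
move_arm(increments=[[0,1,5,-2,0,0,0],[0,2,10,-4,0,0,0],[0,2,15,-5,0,0,0],[0,2,19,-5,0,0,0],[0,2,22,-5,0,0,0],[0,2,23,-5,0,0,0],[0,2,23,-5,0,0,0],[0,2,23,-5,0,0,0]])

```text
clock: 2.62
position: [0.5458, 0.1034, 0.0876]
tool_rot: [0.704, -0.703, 0.069, -0.069]
wrist_force: [0.7, 0.1, -0.4]
grip_width: 0.0005
```

```bash
python3 - <<'E'
from h import *
from workcell import robot
show(robot.get_state())
E
```

```text
t2.62 strip xyz mm [-0.4 99.7  2.6] F [ 0.72  0.09 -0.41] Fy 0.22 grip 0.0005
```

Now 1 mm steps.

Emit:
move_arm(increments=[[0,0,1,0,0,0,0],[0,0,2,0,0,0,0],[0,0,2.5,0,0,0,0],[0,0,2.5,0,0,0,0],[0,0,2.5,0,0,0,0]])

```text
clock: 3.03
position: [0.5459, 0.1034, 0.0853]
tool_rot: [0.704, -0.703, 0.069, -0.069]
wrist_force: [0.2, -0.3, 1.4]
grip_width: 0.0003
```

```bash
python3 - <<'E'
from h import *
from workcell import robot
show(robot.get_state())
E
```

```text
t3.03 strip xyz mm [-0.3 99.8  0.3] F [ 0.23 -0.35  1.36] Fy -0.29 grip 0.0003
```

Emit:
move_arm(increments=[[0,0,0.5,0,0,0,0],[0,0,1,0,0,0,0],[0,0,1,0,0,0,0],[0,0,1,0,0,0,0]])

```text
clock: 3.37
position: [0.5459, 0.1034, 0.0843]
tool_rot: [0.704, -0.703, 0.069, -0.069]
wrist_force: [-0.4, 0.6, 2.6]
grip_width: 0.0006
```

```bash
python3 - <<'E'
from h import *
from workcell import robot
show(robot.get_state())
E
```

```text
t3.37 strip xyz mm [-0.3 99.8 -0.7] F [-0.44  0.61  2.6 ] Fy 0.51 grip 0.0006
```

Emit:
move_arm(increments=[[0,0,0.5,0,0,0,0],[0,0,0.8,0,0,0,0],[0,0,0.8,0,0,0,0],[0,0,0.8,0,0,0,0],[0,0,0.8,0,0,0,0]])

```text
clock: 3.78
position: [0.5459, 0.1034, 0.0834]
tool_rot: [0.704, -0.703, 0.069, -0.069]
wrist_force: [-1.5, 0.5, 3.6]
grip_width: 0.0008
```

```bash
python3 - <<'E'
from h import *
from workcell import robot
show(robot.get_state())
E
```

```text
t3.78 strip xyz mm [-0.3 99.8 -1.6] F [-1.49  0.52  3.59] Fy 0.22 grip 0.0008
```

Emit:
move_arm(increments=[[0,0,0,-3,0,0,0],[0,0,0,-6,0,0,0],[0,0,0,-9,0,0,0],[0,0,0,-12,0,0,0],[0,0,0,-15,0,0,0],[0,0,0,-18,0,0,0],[0,0,0,-21,0,0,0],[0,0,0,-24,0,0,0],[0,0,0,-27,0,0,0],[0,0,0,-30,0,0,0]])

```text
clock: 4.62
position: [0.5399, 0.0737, 0.0832]
tool_rot: [0.704, -0.703, 0.069, -0.069]
wrist_force: [1.7, 3.5, 3.8]
grip_width: 0.0006
```

```bash
python3 - <<'E'
from h import *
from workcell import robot
show(robot.get_state())
E
```

```text
t4.62 strip xyz mm [-0.4 69.4 -1.8] F [1.67 3.47 3.84] Fy 3.73 grip 0.0006
```

Emit:
move_arm(increments=[[0,0,0,-3,0,0,0],[0,0,0,-6,0,0,0],[0,0,0,-9,0,0,0],[0,0,0,-12,0,0,0],[0,0,0,-15,0,0,0],[0,0,0,-18,0,0,0],[0,0,0,-21,0,0,0],[0,0,0,-24,0,0,0],[0,0,0,-27,0,0,0],[0,0,0,-30,0,0,0]])

```text
clock: 5.45
position: [0.534, 0.0442, 0.0832]
tool_rot: [0.704, -0.703, 0.069, -0.069]
wrist_force: [0.8, 3.0, 4.4]
grip_width: 0.0003
```

```bash
python3 - <<'E'
from h import *
from workcell import robot
show(robot.get_state())
E
```

```text
t5.45 strip xyz mm [-0.4 39.4 -1.8] F [0.76 3.02 4.4 ] Fy 3.11 grip 0.0003
```

Emit:
move_arm(increments=[[0,0,0,-3,0,0,0],[0,0,0,-6,0,0,0],[0,0,0,-9,0,0,0],[0,0,0,-12,0,0,0],[0,0,0,-15,0,0,0],[0,0,0,-18,0,0,0],[0,0,0,-21,0,0,0],[0,0,0,-24,0,0,0]])

```text
clock: 6.12
position: [0.5294, 0.0207, 0.0831]
tool_rot: [0.704, -0.703, 0.069, -0.069]
wrist_force: [0.3, 3.5, 4.9]
grip_width: 0.0005
```

```bash
python3 - <<'E'
from h import *
from workcell import robot
show(robot.get_state())
E
```

```text
t6.12 strip xyz mm [-0.4 15.4 -1.9] F [0.28 3.52 4.85] Fy 3.50 grip 0.0005
```

Emit:
move_arm(increments=[[0,0,0,-3,0,0,0],[0,0,0,-6,0,0,0],[0,0,0,-9,0,0,0],[0,0,0,-12,0,0,0],[0,0,0,-15,0,0,0],[0,0,0,-18,0,0,0]])

```text
clock: 6.62
position: [0.5257, 0.0028, 0.0829]
tool_rot: [0.704, -0.703, 0.069, -0.069]
wrist_force: [-0.0, 0.3, 2.1]
grip_width: 0.0008
```

```bash
python3 - <<'E'
from h import *
from workcell import robot
show(robot.get_state())
E
```

```text
t6.62 strip xyz mm [-0.6 -2.9 -2.1] F [-0.02  0.27  2.07] Fy 0.26 grip 0.0008
```

Emit:
move_arm(increments=[[0,0,0,-3,0,0,0],[0,0,0,-6,0,0,0],[0,0,0,-9,0,0,0],[0,0,0,-9,0,0,0]])

```text
clock: 6.95
position: [0.5236, -0.0063, 0.0825]
tool_rot: [0.704, -0.703, 0.069, -0.069]
wrist_force: [-0.5, 0.5, 0.3]
grip_width: 0.0007
```

```bash
python3 - <<'E'
from h import *
from workcell import robot
show(robot.get_state())
E
```

```text
t6.95 strip xyz mm [ -0.9 -12.2  -2.5] F [-0.5   0.49  0.32] Fy 0.38 grip 0.0007
```

The upward push is gone at y ≈ -12 mm, which matches the image's notch centre of y ≈ -27 mm. I'm centring there and pressing.

Emit:
move_arm(increments=[[0,0,0,-5,0,0,0],[0,0,0,-10,0,0,0],[0,0,0,-15,0,0,0],[0,0,2,-15,0,0,0],[0,0,4,-15,0,0,0],[0,0,6,-15,0,0,0],[0,0,7,-15,0,0,0],[0,0,7,-15,0,0,0]])

```text
clock: 7.62
position: [0.5213, -0.0202, 0.0759]
tool_rot: [0.704, -0.703, 0.069, -0.069]
wrist_force: [-1.3, -0.2, 0.3]
grip_width: 0.0005
```

```bash
python3 - <<'E'
from h import *
from workcell import robot
show(robot.get_state())
E
```

```text
t7.62 strip xyz mm [ -0.4 -26.3  -9.1] F [-1.34 -0.23  0.27] Fy -0.49 grip 0.0005
```

Emit:
move_arm(increments=[[0,0,1,0,0,0,0],[0,0,2,0,0,0,0],[0,0,3,0,0,0,0],[0,0,4,0,0,0,0],[0,0,4,0,0,0,0]])

```text
clock: 8.03
position: [0.5213, -0.0201, 0.0719]
tool_rot: [0.704, -0.703, 0.069, -0.069]
wrist_force: [-1.5, -0.8, 3.7]
grip_width: 0.0006
```

```bash
python3 - <<'E'
from h import *
from workcell import robot
show(robot.get_state())
E
```

```text
t8.03 strip xyz mm [ -0.4 -26.2 -13.1] F [-1.49 -0.78  3.72] Fy -1.05 grip 0.0006
```

Emit:
move_arm(increments=[[0,0,1,0,0,0,0],[0,0,2,0,0,0,0],[0,0,3,0,0,0,0],[0,0,4,0,0,0,0],[0,0,4,0,0,0,0],[0,0,4,0,0,0,0]])

```text
clock: 8.53
position: [0.5214, -0.0202, 0.0691]
tool_rot: [0.704, -0.703, 0.069, -0.069]
wrist_force: [-6.8, -0.4, 14.5]
grip_width: 0.0003
```

```bash
python3 - <<'E'
from h import *
from workcell import robot
show(robot.get_state())
E
```

```text
t8.53 strip xyz mm [ -0.3 -26.3 -15.9] F [-6.81 -0.37 14.5 ] Fy -1.68 grip 0.0003
```

Emit:
move_arm(increments=[[0,0,0,0,0,0,0],[0,0,0,0,0,0,0],[0,0,-5,0,0,0,0],[0,0,-12,0,0,0,0],[0,0,-22,0,0,0,0],[0,-10,-35,0,0,0,0],[0,-20,-50,0,0,0,0],[0,-35,-70,0,0,0,0],[0,-50,-95,0,0,0,0],[0,-65,-120,0,0,0,0],[0,-75,-135,0,0,0,0],[0,-75,-135,0,0,0,0]])

```text
clock: 9.53
position: [0.4488, -0.0057, 0.2078]
tool_rot: [0.704, -0.703, 0.066, -0.071]
wrist_force: [-0.6, -0.6, 0.3]
grip_width: 0.0006
```

```bash
python3 - <<'E'
from h import *
from workcell import robot
show(robot.get_state())
f=robot.grab_frame("side");cv2.imwrite("pics/side2.png",f["color"]);W=backproj(f)
f=robot.grab_frame("top");cv2.imwrite("pics/top2.png",f["color"]);W2=backproj(f)
# lid plane from side/top by teal mask
for nm,w,c in (("top",W2,f["color"]),):
    h=cv2.cvtColor(c,cv2.COLOR_BGR2HSV); m=(h[...,0]>82)&(h[...,0]<100)&(h[...,1]>120)
    P=w[m]; P=P[(P[:,2]>.07)&(P[:,2]<.15)&(P[:,0]>.4)]
    u=(P-S)@ex; k=np.polyfit(u,P[:,2],1); print("lid slope",k,len(P))
    for lo in (.04,.08,.12,.2):
        q=P[abs(u-lo)<.01]; print(lo,len(q),np.median(q[:,2]) if len(q) else None)
E
```

```text
t9.53 strip xyz mm [-74.3 -26.2 122.8] F [-0.57 -0.62  0.33] Fy -0.72 grip 0.0006
lid slope [-0.16096938  0.12454507] 8807
0.04 162 0.11683917195889088
0.08 842 0.11132511440547738
0.12 1085 0.10511479075762042
0.2 1001 0.0925445170793946
```

View pics/side2.png

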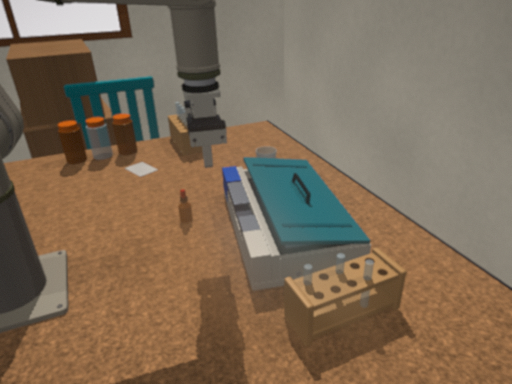

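View pics/top2.png

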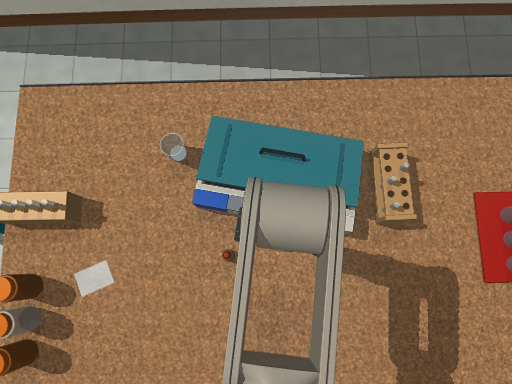

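The lid is open at about 0.16 rad with its front edge near 0.117 m. The dropper (227,254), rack (395,183) and beaker (174,147) are where they were, and the hand is clear.

```bash
python3 -c "
from workcell import robot
print(robot.sign_off())"
```

```text
the job is handed in; nothing more can be done
None
```

The lid is open, the hand is clear, and I have handed the job in at about 9.6 s of the 58 s allowed. The hand-in reports no verdict.

- **Sweep:** I put the shut fingertips on the strip about 25 mm from the blue end cap and slid them along it at 3–5 N. The upward push disappeared about 12 mm right of the strip's middle (y ≈ -12 mm). That fits the notch centre I saw in the top image, at about y = -27 mm.
- **Press:** I centred the fingertips in the notch and pressed the bar down until it stopped. The tip was then at 69 mm above the bench, with the force rising to about 14.5 N. I then withdrew upward and back.
- **Last checks:**
  - The lid measured about 0.161 rad open in the depth image, with its front edge near 117 mm.
  - The beaker, dropper bottle and rack showed at their original pixel positions.
  - The wrist force was back within noise and the hand was well clear.

**Unexplained or not measured:** While the bar was bottomed out, the wrist also felt about 7 N sideways, towards the robot. I took it for friction on the bar and did not check further. Contact with the lid was not measured directly.

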